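Nest the coated cup in its carrier and hold the coating gauge on its spot

ROBOT

A 6-joint arm with a two-finger parallel gripper is mounted at the origin on a cart in front of the work surface, level with it; the furniture and walls round the work are solid. World frame = base frame: x ahead of the robot, y to its left, z up, the work surface at z = 0. Lengths are in m, angles in rad, forces in N, time in s.
With the tool pointing down it reaches from about 0.425 to 0.95 m from the base axis. Payload 3.5 kg.
Tool frame: the origin (TCP) lies midway between the tips of the shut fingers; the grasp point (between the pads) lies 19 mm behind it; z points along the fingers, y is the line along which they close (so a half turn about z gives the same grasp; the last joint's range is limited). The gripper opens to 85 mm and grips with 20 to 120 N. Pads are 22 mm wide; open, the fingers measure 114 mm over their backs; the gripper's body (76 mm by 85 mm) begins 54 mm behind the grasp point. The pads swing forward as they close: fully open they stand 13 mm farther back than shut.
Start: joints at [-1.488, 0.286, 1.577, -0, 1.279, -0.15], TCP at [0.156, -0.657, 0.231] pointing down, gripper open.
Joint ranges: [-2.77, 2.77], [-0.9, 2.22], [0.21, 2.48], [-1.53, 4.67], [0.24, 2.81], [-2.84, 2.84]. Speed limits (rad/s): [2.79, 2.79, 3.14, 3.14, 3.14, 3.14].

INTERFACE

Orientations are given as a unit quaternion [x, y, z, w].
In Python, from plant import ctrl gives the robot as it stands. The module is installed in compiled form; this text tells all that it offers.
- The arm moves only by the shell command python3 -m inch 'ROWS' [FORCE]. ROWS is JSON, a list of rows, each a list of 5 numbers: the closure, from 0 (fully open) to 1 (shut), then the shift along the tool's x, y, z in m, then the turn about the tool's z in degrees. A call has 1 to 5 rows; each row is the pose to reach, as a shift and turn from the pose commanded when the call began, along the tool's axes at that moment; what a row does not reach only later rows make up. A row lasts 1/12 s, in which the tool goes at most 41.7 mm and 7.16 degrees, less where a joint would pass 70% of its speed; a pose out of reach is approached as far as the arm can. A call with a gripper value outside its range is refused whole. The fingers move at their own pace and stop on an object; FORCE is the grip in N (left out, the last holds). Time passes only in rows, so rows that repeat a pose let the fingers close. It gives the time, the measured TCP pose, the force, the opening and the grip force at its end, in the units of the state.
- ctrl.get_state(): the state, without advancing time (a new reading comes with each control period).
- ctrl.read_camera(name): name is "scene" or "side" or "wrist"; returns a dict with "pixels" (420x560x3 uint8, red, green, blue), "depth" (420x560 float32, m along the optical axis (not along the pixel's ray), 0 where there is no reading), "fx", "fy", "cx", "cy" (pixels), "D" ([k1, k2, p1, p2, k3] as OpenCV has them; the pictures are not rectified), "xyz" and "rotation" of the camera in the world; the wrist camera has in their place "mount" (4x4, takes a point from camera to tool coordinates, whose origin is the TCP and whose axes are the flange's). Camera axes: x right, y down, z forward; pixel columns grow to the right and rows downward; lengths in m; the calibration is good to about 2 mm. A picture is of the moment at which its call begins: read the wrist's pose just before it.
- ctrl.sign_off(): hands the job in; it is judged then, once.
Trained networks look in a picture, given as the dict that the camera call returned (one of the last four; its "shot" number tells which), for a name from the list of things; names that differ only in an ending like _2 or _b are one class to them, and where a whole thing is asked for, a point or a joint stands for the part that bears it (a point fixed in the world has none). Each returns a list of dicts, best first, with "score" (0 to 1); they miss things now and then, are a little off and sometimes report something else, mostly with a low value. They report only what shows in the picture. A call takes as long as a camera call. They do not tell look-alikes from the thing itself.
- ctrl.spot_in(query, picture): "at" ([column, row] in pixels, amid what is visible of it).
- ctrl.tip_of(query, picture): "at" ([column, row] in pixels: a listed point, or the origin of a listed thing).
The state is a dict: "time": time; "qpos": joint angles; "dq": joint speeds; "joint_efforts": joint torques, N m; "eef_pos": TCP position; "tcp_rot": TCP orientation; "contact_force": force on the tool from outside, world axes, zero at the start; "wrist_torque": the same for the moment, N m; "opening": opening from 0.0 (shut) to 1.0 (fully open); "finger_force": force on a finger pad.
Only numpy, scipy, OpenCV 4.12 (cv2) and the standard library are available. Lean on these libraries where they do the work, as an engineer would, in place of code of your own. Each camera call takes 0.05 s, during which the arm holds its last target. There are 200 camera calls.

TASK

Lower the white cup (the one with the red spot on its inside floor) gently into the aluminium carrier cup of the test stand until it sits fully home, and let go of it. Then take the yellow pen gauge out of its holder and hold it upright with its sprung foot on the red spot, pressing lightly so that the foot is pushed about half way in, and never hard; finish while still holding it there. Leave the blue cup, the glass jar and the round tin where they are.

Things in the scene. Friction and masses are not known exactly. Their poses are not given: they have to be found in the camera images.
- white_cup: loose round white cup, 60-130 g, 50 mm high, 3 mm wall, mouth up. Origin: centre of underside, z up. Outside 30 mm across at the foot, 49 mm at height 37 mm, then a straight band 56 mm across from 37 to 50 mm (rim): grasp across this band from above, fingertips within the top 15 mm (the rest goes into the carrier). Inside floor 16 mm above the underside, 32 mm across
- red_spot (a point): centre of the red spot, 10 mm across, in the middle of the white cup's inside floor, 16 mm above the cup's underside and 34 mm below its rim
- blue_cup: loose blue cup of the same shape and size as the white one, no spot; a bystander. Origin at the centre of its underside
- carrier: fixed test stand: dark steel disc 90 mm across, 10 mm thick, carrying an aluminium cup of the white cup's shape, mouth up, rim 60 mm above the table. Origin: centre of the disc's underside, z up. Nested, the white cup rests on its floor: underside 26 mm above this origin, spot 42 mm, rim 76 mm, about 1.2 mm side play
- carrier_floor (a point): centre of the carrier cup's inside floor, 26 mm above the table
- holder: fixed grey gauge holder: a disc 64 mm across, 12 mm thick, with an upright tube 32 mm across outside, 21 mm inside, its top at 74 mm. Origin at the centre of its underside, z up
- gauge: loose pen gauge, 0.1 kg, upright in the holder, foot down. Origin: lower end of barrel, z up along it. Barrel round, 18 mm across, 128 mm long; black collar 28 mm across at 40 to 45 mm rests on the holder's tube; yellow grip part 45 to 118 mm, black top. In the holder the origin is 34 mm above the table. Lift straight up at least 60 mm to clear the tube
- gauge_tip (a point): centre of the underside of the gauge's sprung steel foot (7 mm across), 14 mm below the barrel's end while it is not pressed in
- gauge_foot (a joint): how far the sprung foot is pushed into the barrel, m: 0 fully out, 0.010 fully in (a hard stop). It begins to move at about 1.5 N and takes about 3.5 N half way in, 5.5 N fully in
- glass_jar: loose small glass jar with steel lid, 54 mm across, 69 mm high, a bystander; origin at the centre of its underside
- wax_tin: loose round tin, 58 mm across, 24 mm high, a bystander; origin at the centre of its underside
Things that resemble listed ones, but are neither listed nor needed, are in the scene too. Leave any pink or purple look-alike of the gauge alone.

How it is judged:
By the outcome, as a careful person would: the job done as asked, in the order asked, and still so for the second after the job is handed in, while the arm keeps its last pose, push and grip.
It also fails if it takes over 58 s, if anything falls off the work surface, if the arm or the gripper's body presses on something with over 40 N, if the wrist force passes 120 N, or if a joint passes its speed limit or range.

## Working session

There is one attempt and no reset: what is moved stays moved. The work goes in short steps, Python scripts to look and compute and a shell command to move; the robot and the scene stay as the last step left them, time stands still between calls to the robot, and variables do not carry over. Pictures are saved under pics/ and viewed, at most 10 in all, crops included, and the job is handed in when it is done.

```bash
mkdir -p pics
cat > h.py <<'E'
import numpy as np, cv2
from scipy.spatial.transform import Rotation as R
from plant import ctrl
def shot(name):
    s=ctrl.get_state(); p=ctrl.read_camera(name)
    if name=="wrist":
        T=np.eye(4);T[:3,:3]=R.from_quat(s["tcp_rot"]).as_matrix();T[:3,3]=s["eef_pos"]
        p["T"]=T@np.array(p["mount"])
    else:
        T=np.eye(4);r=np.array(p["rotation"])
        T[:3,:3]=r if r.shape==(3,3) else R.from_quat(r).as_matrix();T[:3,3]=p["xyz"];p["T"]=T
    p["K"]=np.array([[p["fx"],0,p["cx"]],[0,p["fy"],p["cy"]],[0,0,1.]])
    return p
def ray(p,uv):
    n=cv2.undistortPoints(np.array([[uv]],float),p["K"],np.array(p["D"],float))[0,0]
    return p["T"][:3,:3]@np.array([n[0],n[1],1.])
def at_z(p,uv,z):
    d=ray(p,uv);o=p["T"][:3,3];return o+d*(z-o[2])/d[2]
def at_d(p,uv):
    u,v=np.round(uv).astype(int);w=p["depth"][max(v-2,0):v+3,max(u-2,0):u+3];w=w[w>0]
    return p["T"][:3,3]+ray(p,uv)*(np.median(w) if w.size else np.nan)
def save(p,name): cv2.imwrite("pics/"+name,cv2.cvtColor(p["pixels"],cv2.COLOR_RGB2BGR))
E
python3 - <<'E'
from h import *
np.set_printoptions(precision=4,suppress=True)
s=ctrl.get_state();print(s)
Z=dict(white_cup=0,blue_cup=0,carrier=0,holder=0,gauge=.034,glass_jar=0,wax_tin=0,red_spot=.016,carrier_floor=.026)
for c in("scene","side","wrist"):
    p=shot(c);save(p,c+"0.png");print(c,p["T"],p["fx"])
    for q in Z:
        for r in ctrl.tip_of(q,p)[:3]: print(q,round(r["score"],2),np.round(r["at"]),at_z(p,r["at"],Z[q])[:2],at_d(p,r["at"]))
E
```

```text
{'time': 0.0, 'qpos': array([-1.488 ,  0.2872,  1.5782, -0.    ,  1.2786, -0.15  ]), 'dq': array([-0.0016, -0.0004, -0.0014, -0.0007,  0.0014, -0.0005]), 'joint_efforts': array([ -0.    , -40.5981, -29.2625,  -0.0002,   0.0059,  -0.    ]), 'eef_pos': array([ 0.1557, -0.6561,  0.2299]), 'tcp_rot': array([ 0.9932,  0.1161,  0.    , -0.0012]), 'contact_force': array([-0.6159, -0.247 ,  0.2959]), 'wrist_torque': array([-0.0007,  0.0059, -0.0248]), 'finger_force': 0.0, 'opening': 1.001297367897066}
scene [[-0.8248 -0.3117  0.4718  0.1477]
 [-0.565   0.4881 -0.6652  0.6277]
 [-0.0229 -0.8152 -0.5787  0.5663]
 [ 0.      0.      0.      1.    ]] 401.4357667592958
white_cup 0.82 [288. 270.] [0.492  0.1457] [0.4793 0.1635 0.0209]
blue_cup 0.74 [246. 308.] [0.4989 0.2711] [0.4869 0.2833 0.0193]
carrier 0.89 [357. 185.] [ 0.52   -0.2233] [ 0.509  -0.1981  0.0168]
holder 0.69 [313. 213.] [ 0.5504 -0.0493] [ 0.5399 -0.0316  0.0148]
gauge 0.94 [338. 227.] [0.4542 0.0081] [ 0.4612 -0.0059  0.022 ]
gauge 0.9 [315. 200.] [ 0.5497 -0.0563] [ 0.5379 -0.0362  0.0496]
gauge 0.8 [305. 233.] [0.503  0.0616]
[... 929 characters left out ...]
0.0214]
gauge 0.83 [299. 226.] [0.5137 0.0629] [0.5169 0.0504 0.0261]
gauge 0.76 [275. 230.] [0.5618 0.0965] [0.569  0.0737 0.0192]
gauge 0.68 [330. 222.] [0.4501 0.0221] [ 0.4592 -0.0274  0.0041]
glass_jar 0.82 [207. 252.] [0.6989 0.177 ] [0.6848 0.2047 0.0208]
wax_tin 0.67 [240. 212.] [ 0.6908 -0.0124] [0.6854 0.0009 0.0082]
red_spot 0.62 [302. 254.] [0.4861 0.144 ] [0.4801 0.1682 0.0331]
red_spot 0.61 [238. 209.] [ 0.6933 -0.0022] [0.6911 0.0031 0.0192]
carrier_floor 0.72 [322. 178.] [ 0.5242 -0.2183] [ 0.5174 -0.1854  0.0422]
wrist [[ 0.2308 -0.9333 -0.2751  0.2257]
 [-0.973  -0.2214 -0.0652 -0.6405]
 [-0.0001  0.2827 -0.9592  0.3736]
 [ 0.      0.      0.      1.    ]] 293.7313636727178
```

View pics/scene0.png

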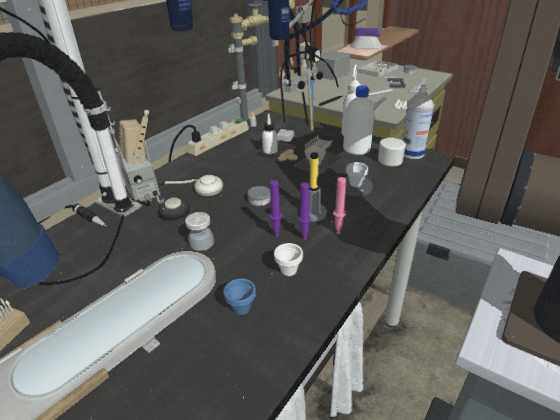

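View pics/side0.png

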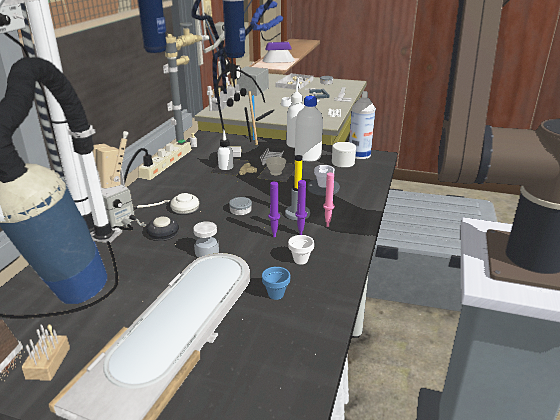

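The scene view shows the white cup at (288,258), blue cup at (240,295), carrier at (357,177), and the yellow gauge in its holder at (314,190). The purple look-alikes are at (276,208) and (305,208) and the pink one is at (340,203). The side view agrees, with the white cup at (301,249) and the gauge at (298,190).

Next I measure the obstacles (bottles, look-alike tops) near my path.

Run:
```python
from h import *
np.set_printoptions(precision=3,suppress=True)
p=shot("scene")
for n,uv in dict(bottle=(358,120),bottle_cap=(362,92),spray=(418,125),spraytop=(425,90),tub=(391,150),glue=(268,140),pinktop=(340,182),pinkcollar=(340,215),pur2top=(305,187),pur1top=(276,184),gtop=(314,156),gmid=(314,180),squeezer=(316,150),jar=(200,220),edge=(440,165),wallpipe=(238,90)).items(): print(n,at_d(p,uv))
s=ctrl.get_state();x=R.from_quat(s["tcp_rot"]).as_matrix();print(x,np.degrees(np.arctan2(x[1,0],x[0,0])))
```

```text
bottle [ 0.6   -0.375  0.111]
bottle_cap [ 0.606 -0.4    0.185]
spray [ 0.447 -0.444  0.106]
spraytop [ 0.452 -0.475  0.197]
tub [ 0.487 -0.362  0.052]
glue [ 0.824 -0.238  0.048]
pinktop [ 0.462 -0.005  0.139]
pinkcollar [ 0.457 -0.005  0.058]
pur2top [0.511 0.05  0.139]
pur1top [0.567 0.072 0.139]
gtop [ 0.545 -0.04   0.16 ]
gmid [ 0.544 -0.04   0.1  ]
squeezer [ 0.684 -0.284  0.033]
jar [0.687 0.183 0.07 ]
edge [ 0.366 -0.45  -0.   ]
wallpipe [ 1.118 -0.454  0.088]
[[ 0.973  0.231 -0.   ]
 [ 0.231 -0.973 -0.   ]
 [-0.     0.    -1.   ]] 13.338032970864148
```

```bash
python3 -m inch '[[0,0,0,-0.035,7],[0,0,0,-0.07,13.3],[0,0,0,-0.07,13.3]]' 
python3 -m inch '[[0,0.02,-0.035,0,0],[0,0.04,-0.07,0,0],[0,0.06,-0.105,0,0],[0,0.08,-0.14,0,0],[0,0.102,-0.178,0,0]]'
python3 -m inch '[[0,0.02,-0.035,0,0],[0,0.04,-0.07,0,0],[0,0.06,-0.105,0,0],[0,0.08,-0.14,0,0],[0,0.102,-0.178,0,0]]'
```

```text
time: 1.8
eef_pos: [0.1561, -0.6597, 0.3109]
tcp_rot: [1.0, -0.001, 0.001, 0.007]
contact_force: [-0.6, -0.9, 2.2]
opening: 0.999
finger_force: 0.0
time: 2.22
eef_pos: [0.257, -0.4792, 0.3014]
tcp_rot: [1.0, 0.0, 0.0, 0.0]
contact_force: [0.5, -0.2, 1.2]
opening: 0.998
finger_force: 0.0
time: 2.63
eef_pos: [0.3578, -0.3029, 0.3017]
tcp_rot: [1.0, 0.0, 0.0, 0.001]
contact_force: [1.6, -1.4, 0.7]
opening: 0.996
finger_force: 0.0
```

```bash
python3 -m inch '[[0,0.02,-0.035,0,0],[0,0.04,-0.07,0,0],[0,0.06,-0.105,0,0],[0,0.075,-0.14,0,0],[0,0.092,-0.175,0,0]]' | grep eef
python3 -m inch '[[0,0.002,-0.035,0,0],[0,0.004,-0.07,0,0],[0,0.006,-0.105,0,0],[0,0.008,-0.14,0,0],[0,0.01,-0.175,0,0]]' |grep eef
python3 -m inch '[[0,0.002,-0.035,0,0],[0,0.004,-0.06,0,0],[0,0.006,-0.08,0,0],[0,0.006,-0.08,0,0]]'
python3 - <<'E'
from h import *
np.set_printoptions(precision=4,suppress=True)
p=shot("wrist");save(p,"w1.png")
for q,z in dict(white_cup=0,red_spot=.016,blue_cup=0,gauge=.034).items():
    for r in ctrl.tip_of(q,p)[:3]: print(q,round(r["score"],2),np.round(r["at"]),at_z(p,r["at"],z)[:2],at_d(p,r["at"]))
# red spot by colour
im=p["pixels"].astype(int);m=((im[...,0]>120)&(im[...,1]<80)&(im[...,2]<80)).astype(np.uint8)
n,l,st,c=cv2.connectedComponentsWithStats(m)
for i in range(1,n):
    if st[i,4]>15: print("red",st[i],c[i],at_z(p,c[i],.016),at_d(p,c[i]))
print(ctrl.get_state()["eef_pos"])
E
```

```text
eef_pos: [0.4496, -0.1276, 0.3018]
eef_pos: [0.4589, 0.0473, 0.3018]
time: 3.8
eef_pos: [0.4648, 0.1285, 0.3016]
tcp_rot: [1.0, 0.003, 0.0, -0.001]
contact_force: [0.7, -1.2, 0.4]
opening: 1.004
finger_force: 0.0
white_cup 0.98 [271. 159.] [0.4853 0.1464] [0.4871 0.1458 0.0154]
red_spot 0.62 [269. 158.] [0.4888 0.1487] [0.4888 0.1487 0.0158]
blue_cup 0.92 [184. 142.] [0.51   0.2749] [0.5109 0.2698 0.0155]
gauge 0.87 [325.  94.] [0.5734 0.0737] [0.5709 0.0774 0.0615]
gauge 0.84 [339. 136.] [0.5209 0.0528] [0.5218 0.0571 0.0571]
gauge 0.75 [377. 172.] [ 0.4718 -0.0039] [ 0.469  -0.0097  0.0161]
red [268 154   6   7  32] [270.2812 156.8125] [0.4898 0.1465 0.016 ] [0.4898 0.1465 0.0159]
[0.4651 0.1246 0.3014]
```

View pics/w1.png

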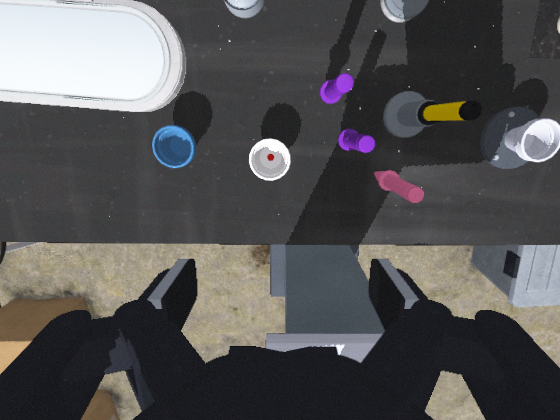

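The wrist view shows the white cup at (270,159) with its red spot at (270,157). The blue cup is at (173,147), the gauge at (450,111) and the carrier at (530,138). I'll descend part way and refine.

```bash
python3 -m inch '[[0,0.005,-0.01,0.035,0],[0,0.01,-0.022,0.07,0],[0,0.01,-0.022,0.105,0],[0,0.01,-0.022,0.14,0],[0,0.01,-0.022,0.14,0]]'
cat >> h.py <<'E'
def red(p,z):
    im=p["pixels"].astype(int);m=((im[...,0]>110)&(im[...,1]<80)&(im[...,2]<80)).astype(np.uint8)
    n,l,st,c=cv2.connectedComponentsWithStats(m)
    for i in range(1,n):
        if st[i,4]>15: print("red",st[i],c[i],at_z(p,c[i],z),at_d(p,c[i]))
def pts(p):
    v,u=np.mgrid[0:420,0:560];uv=np.stack([u.ravel(),v.ravel()],1).astype(float)
    n=cv2.undistortPoints(uv[:,None],p["K"],np.array(p["D"],float))[:,0]
    P=np.c_[n,np.ones(len(n))]*p["depth"].reshape(-1,1)
    P=P@p["T"][:3,:3].T+p["T"][:3,3];P[p["depth"].ravel()==0]=np.nan;return P
def circ(P):
    A=np.c_[2*P[:,:2],np.ones(len(P))];s=np.linalg.lstsq(A,(P[:,:2]**2).sum(1),rcond=None)[0]
    return s[:2],np.sqrt(s[2]+s[0]**2+s[1]**2),len(P)
E
python3 - <<'E'
from h import *
np.set_printoptions(precision=4,suppress=True)
p=shot("wrist");save(p,"w2.png");red(p,.016)
P=pts(p);c=np.array([.489,.1465]);d=np.hypot(*(P[:,:2]-c).T)
m=(d<.035)&(abs(P[:,2]-.05)<.003);print("rim",circ(P[m]),np.median(P[m],0))
for q,z in dict(white_cup=0,red_spot=.016).items():
    for r in ctrl.tip_of(q,p)[:3]: print(q,round(r["score"],2),np.round(r["at"]),at_z(p,r["at"],z)[:2])
print(ctrl.get_state()["eef_pos"],ctrl.get_state()["contact_force"])
E
```

```text
time: 4.47
eef_pos: [0.4699, 0.146, 0.1536]
tcp_rot: [1.0, -0.0, -0.007, 0.001]
contact_force: [-0.1, -0.2, -0.9]
opening: 1.001
finger_force: 0.0
red [277 172  10  10  78] [281.3846 176.8718] [0.4899 0.1466 0.016 ] [0.4899 0.1466 0.0161]
rim (array([0.4901, 0.1466]), np.float64(0.02592047854746683), 805) [0.4908 0.146  0.0494]
white_cup 0.78 [279. 174.] [0.4892 0.149 ]
red_spot 0.67 [281. 175.] [0.4917 0.1469]
[0.4761 0.1469 0.163 ] [0.0384 0.1857 0.3869]
```

```bash
python3 -m inch '[[0,0.014,0,0.03,0],[0,0.014,0,0.06,0],[0,0.014,0,0.085,0],[0,0.014,0,0.11,0],[0,0.014,0,0.11,0]]' | grep -E "eef|contact"
python3 -m inch '[[0,0,0,0.01,0],[0,0,0,0.02,0],[0,0,0,0.02,0],[0,0,0,0.02,0]]' 25
```

```text
eef_pos: [0.488, 0.147, 0.0498]
contact_force: [-0.7, -0.1, -0.1]
time: 5.37
eef_pos: [0.4898, 0.1476, 0.0324]
tcp_rot: [1.0, 0.0, 0.001, -0.0]
contact_force: [0.2, 0.1, -0.5]
opening: 1.004
finger_force: 0.0
```

```bash
python3 -m inch '[[0.5,0,0.0005,0,0],[0.6,0,0.0005,0,0],[0.6,0,0.0005,0,0],[0.6,0,0.0005,0,0],[0.6,0,0.0005,0,0]]' 30
python3 -m inch '[[0.6,0,0,-0.01,0],[0.6,0,0,-0.02,0],[0.6,0,0,-0.03,0],[0.6,0,0,-0.03,0]]'
```

```text
time: 5.78
eef_pos: [0.4898, 0.1471, 0.0326]
tcp_rot: [1.0, 0.0, 0.001, -0.0]
contact_force: [-1.5, -0.6, 6.4]
opening: 0.644
finger_force: 31.6
time: 6.12
eef_pos: [0.4908, 0.1473, 0.0641]
tcp_rot: [1.0, 0.0, 0.003, -0.0]
contact_force: [0.7, 0.4, -0.5]
opening: 0.641
finger_force: 32.3
```

```bash
python3 -m inch '[[0.6,0,0,-0.035,0],[0.6,0,0,-0.07,0],[0.6,0,0,-0.105,0],[0.6,0,0,-0.14,0],[0.6,0,0,-0.175,0]]' | grep -E "eef|contact|open"
python3 -m inch '[[0.6,-0.003,0.035,0,0],[0.6,-0.006,0.07,0,0],[0.6,-0.01,0.105,0,0],[0.6,-0.013,0.14,0,0],[0.6,-0.015,0.16,0,0]]'| grep -E "eef|contact|open"
python3 -m inch '[[0.6,-0.003,0.035,0,0],[0.6,-0.006,0.07,0,0],[0.6,-0.01,0.105,0,0],[0.6,-0.015,0.13,0,0],[0.6,-0.015,0.13,0,0]]'
python3 -m inch '[[0.6,0,0,0,0],[0.6,0,0,0,0],[0.6,0,0,0,0]]'
python3 - <<'E'
from h import *
np.set_printoptions(precision=4,suppress=True)
p=shot("wrist");save(p,"w3.png");red(p,.18)
P=pts(p);c=np.array([.515,-.195]);d=np.hypot(*(P[:,:2]-c).T)
for z in(.06,.026,.01):
  m=(d<.06)&(abs(P[:,2]-z)<.003);print(z,m.sum(), circ(P[m]) if m.sum()>10 else 0,np.nanmedian(P[m],0))
e=ctrl.get_state()["eef_pos"];m=(np.hypot(*(P[:,:2]-e[:2]).T)<.04)&(P[:,2]>e[2]-.05)&(P[:,2]<e[2]+.04)
print("in hand z",np.nanpercentile(P[m][:,2],[5,50,95]))
for q,z in dict(carrier=0,carrier_floor=.026,holder=0,gauge=.034).items():
    for r in ctrl.tip_of(q,p)[:2]: print(q,round(r["score"],2),np.round(r["at"]),at_z(p,r["at"],z)[:2],at_d(p,r["at"]))
print(e,ctrl.get_state()["contact_force"])
E
```

```text
eef_pos: [0.4884, 0.1471, 0.238]
contact_force: [0.4, -0.6, -1.1]
opening: 0.64
eef_pos: [0.4735, -0.0155, 0.2365]
contact_force: [1.1, 0.8, -1.1]
opening: 0.642
time: 7.37
eef_pos: [0.4584, -0.1468, 0.2364]
tcp_rot: [1.0, -0.002, -0.0, 0.001]
contact_force: [0.1, -1.5, -1.6]
opening: 0.639
finger_force: 32.8
time: 7.62
eef_pos: [0.4592, -0.1419, 0.2362]
tcp_rot: [1.0, 0.001, -0.0, -0.0]
contact_force: [-0.1, 0.8, -1.1]
opening: 0.643
finger_force: 32.8
red [275 243  17  15 193] [282.7979 249.772 ] [ 0.4416 -0.1425  0.18  ] [ 0.4594 -0.1424  0.2195]
0.06 551 (array([ 0.5199, -0.2097]), np.float64(0.0261018801695045), 551) [ 0.5223 -0.2107  0.0594]
0.026 686 (array([ 0.5196, -0.2106]), np.float64(0.012041075476435379), 686) [ 0.52   -0.2108  0.0257]
0.01 2008 (array([ 0.5193, -0.2121]), np.float64(0.03837232592012247), 2008) [ 0.5264 -0.1915  0.0096]
in hand z [0.219  0.2445 0.27  ]
carrier 0.55 [336. 133.] [ 0.5196 -0.2083] [ 0.5203 -0.2039  0.0252]
carrier_floor 0.81 [340. 132.] [ 0.5212 -0.2088] [ 0.5212 -0.2088  0.0256]
holder 0.95 [205. 107.] [ 0.5501 -0.0466] [ 0.547  -0.0622  0.0617]
gauge 0.95 [198. 103.] [ 0.5528 -0.0475] [ 0.55   -0.0598  0.0784]
gauge 0.85 [129. 136.] [0.5171 0.0345] [0.517  0.0352 0.0327]
[ 0.4593 -0.1418  0.2362] [-0.5442  0.2113 -0.6596]
```

View pics/w3.png

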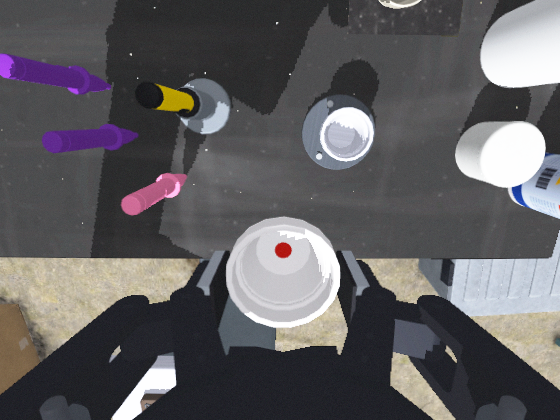

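The wrist view shows the cup held, with its spot at (283,250). The carrier is at (340,132) and the gauge in its holder at (190,103). The carrier centre measures (0.5197, -0.210) and the cup is centred in the hand.

```bash
python3 -m inch '[[0.6,0.03,0.034,0,0],[0.6,0.0605,0.068,0,0],[0.6,0.0605,0.068,0.035,0],[0.6,0.0605,0.068,0.07,0],[0.6,0.0605,0.068,0.09,0]]' | grep -E "eef|contact|open"
python3 -m inch '[[0.6,0,0,0.01,0],[0.6,0,0,0.02,0],[0.6,0,0,0.03,0],[0.6,0,0,0.03,0],[0.6,0,0,0.03,0]]'
python3 - <<'E'
from h import *
np.set_printoptions(precision=4,suppress=True)
p=shot("wrist");red(p,.1)
P=pts(p);c=np.array([.5197,-.21]);d=np.hypot(*(P[:,:2]-c).T)
m=(d<.05)&(abs(P[:,2]-.01)<.003);print(m.sum(),circ(P[m]))
s=ctrl.get_state();print(s["eef_pos"],s["contact_force"])
E
```

```text
eef_pos: [0.5187, -0.2104, 0.1425]
contact_force: [-0.5, -0.1, -2.6]
opening: 0.639
time: 8.7
eef_pos: [0.5202, -0.211, 0.1171]
tcp_rot: [1.0, 0.0, 0.0, 0.0]
contact_force: [0.2, -0.1, -0.8]
opening: 0.64
finger_force: 32.7
red [275 243  17  15 198] [282.697  249.9091] [ 0.5201 -0.2114  0.1   ] [ 0.5203 -0.2114  0.1003]
3480 (array([ 0.5195, -0.2098]), np.float64(0.03626167789922029), 3480)
[ 0.5205 -0.2113  0.1177] [-1.0112  0.3066 -1.0854]
```

```bash
python3 -m inch '[[0.6,-0.0006,-0.0012,0.012,0],[0.6,-0.0006,-0.0012,0.024,0],[0.6,-0.0006,-0.0012,0.036,0],[0.6,-0.0006,-0.0012,0.044,0],[0.6,-0.0006,-0.0012,0.044,0]]' | grep -E "eef|contact|open"
python3 -m inch '[[0.6,0,0,0.002,0],[0.6,0,0,0.004,0],[0.6,0,0,0.006,0],[0.6,0,0,0.008,0],[0.6,0,0,0.008,0]]'
```

```text
eef_pos: [0.5172, -0.2085, 0.0691]
contact_force: [-0.1, 0.3, -1.5]
opening: 0.64
time: 9.58
eef_pos: [0.5191, -0.2097, 0.0642]
tcp_rot: [1.0, 0.0, -0.0, 0.0]
contact_force: [-0.2, 0.4, -1.6]
opening: 0.643
finger_force: 32.7
```

```bash
python3 -m inch '[[0.6,0,0,0.002,0],[0.6,0,0,0.003,0],[0.6,0,0,0.004,0],[0.6,0,0,0.004,0]]'| grep -E "eef|contact|open"
python3 -m inch '[[0.6,0,0,0.0005,0],[0.6,0,0,0.001,0],[0.6,0,0,0.001,0]]'| grep -E "eef|contact|open"
```

```text
eef_pos: [0.519, -0.2096, 0.0601]
contact_force: [0.0, -0.0, -0.7]
opening: 0.641
eef_pos: [0.5191, -0.2097, 0.0593]
contact_force: [-0.1, 0.7, -0.6]
opening: 0.643
```

```bash
python3 -m inch '[[0.6,0,0,0.0003,0],[0.6,0,0,0.0006,0],[0.6,0,0,0.0006,0]]'| grep -E "eef|contact|open"
python3 -m inch '[[0.6,0,0,0.0003,0],[0.6,0,0,0.0005,0],[0.6,0,0,0.0005,0]]'| grep -E "eef|contact|open"
```

```text
eef_pos: [0.5192, -0.2097, 0.0588]
contact_force: [-0.2, -0.2, -1.4]
opening: 0.642
eef_pos: [0.5193, -0.2097, 0.0587]
contact_force: [-1.3, 1.3, 2.5]
opening: 0.638
```

```bash
python3 -m inch '[[0.6,0,0,0.0003,0],[0.3,0,0,0.0003,0],[0.15,0,0,0.0003,0],[0,0,0,0.0003,0],[0,0,0,0.0003,0]]'| grep -E "eef|contact|open"
python3 -m inch '[[0,0,0,-0.02,0],[0,0,0,-0.05,0],[0,-0.015,0,-0.085,0],[0,-0.03,0,-0.12,0],[0,-0.04,0,-0.16,0]]'| grep -E "eef|contact|open"
python3 -m inch '[[0,0,0,0,0],[0,0,0,0,0],[0,0,0,0,0]]'| grep -E "eef|contact|open"
python3 - <<'E'
from h import *
np.set_printoptions(precision=4,suppress=True)
p=shot("wrist");save(p,"w4.png");red(p,.042)
P=pts(p);c=np.array([.5197,-.21]);d=np.hypot(*(P[:,:2]-c).T)
m=(d<.036)&(abs(P[:,2]-.076)<.004);print("rim",m.sum(),circ(P[m]),np.median(P[m],0))
q=P[m];A=np.c_[q[:,:2]-c,np.ones(len(q))];print("tilt",np.linalg.lstsq(A,q[:,2],rcond=None)[0])
P0=P;
c=np.array([.55,-.047]);d=np.hypot(*(P[:,:2]-c).T)
for z in(.012,.074,.079,.162):
  m=(d<.035)&(abs(P[:,2]-z)<.003);print(z,m.sum(),circ(P[m]) if m.sum()>20 else 0,np.nanmedian(P[m],0))
for q,z in dict(holder=0,gauge=.034).items():
    for r in ctrl.tip_of(q,p)[:2]: print(q,round(r["score"],2),np.round(r["at"]),at_z(p,r["at"],z)[:2],at_d(p,r["at"]))
s=ctrl.get_state();print(s["eef_pos"],s["contact_force"])
E
```

```text
eef_pos: [0.519, -0.2097, 0.0576]
contact_force: [0.7, -0.2, 0.1]
opening: 1.004
eef_pos: [0.4773, -0.209, 0.2178]
contact_force: [0.6, 0.4, -0.5]
opening: 0.998
eef_pos: [0.4789, -0.2096, 0.2175]
contact_force: [0.9, -0.4, -0.5]
opening: 0.996
red [279 149   9   9  64] [282.9531 153.2344] [ 0.5196 -0.2103  0.042 ] [ 0.5196 -0.2103  0.042 ]
red [534 182  22   9  57] [543.8246 184.8421] [ 0.4861 -0.5047  0.042 ] [ 0.4951 -0.4638  0.0861]
rim 650 (array([ 0.5198, -0.2101]), np.float64(0.02591361544703213), 650) [ 0.5202 -0.2103  0.0754]
tilt [0.003  0.0017 0.0753]
0.012 1353 (array([ 0.5508, -0.0472]), np.float64(0.025042760866352067), 1353) [ 0.5544 -0.0583  0.0115]
0.074 230 (array([ 0.5503, -0.0467]), np.float64(0.014900006538426037), 230) [ 0.5504 -0.058   0.0734]
0.079 355 (array([ 0.5505, -0.0471]), np.float64(0.011621006662998383), 355) [ 0.5514 -0.0541  0.0787]
0.162 583 (array([ 0.5503, -0.0479]), np.float64(0.0063964143689108546), 583) [ 0.5505 -0.0484  0.1615]
holder 0.76 [146. 124.] [ 0.5497 -0.0471] [ 0.5498 -0.0619  0.0326]
gauge 0.94 [131. 123.] [ 0.5518 -0.0472] [ 0.5517 -0.063   0.0657]
gauge 0.84 [ 38. 102.] [0.574  0.0521] [0.575  0.0629 0.0206]
[ 0.4783 -0.2091  0.2156] [-0.0906  0.6927 -1.0103]
```

View pics/w4.png

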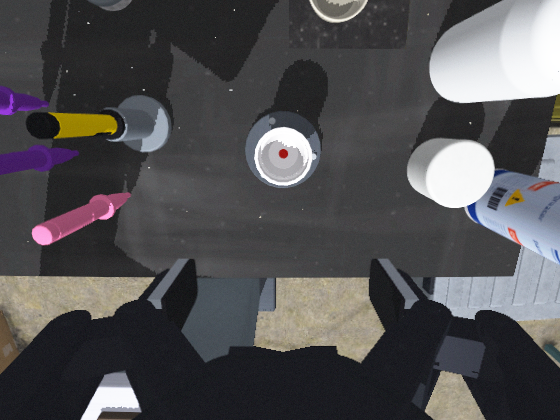

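The white cup is seated in the carrier: the spot at (283,153) measures z = 0.042, the rim is about level at 0.0755, and it is centred. The gauge axis is at (0.5505, -0.0475).

```bash
python3 -m inch '[[0.2,0.015,-0.035,0,0],[0.2,0.03,-0.07,0,0],[0.2,0.045,-0.105,0,0],[0.2,0.06,-0.14,0,0],[0.2,0.071,-0.162,0,0]]'| grep -E "eef|contact|open"
python3 -m inch '[[0.2,0,0,0,0],[0.2,0,0,0,0],[0.2,0,0,0,0]]'| grep -E "eef|contact|open"
python3 - <<'E'
from h import *
np.set_printoptions(precision=4,suppress=True)
p=shot("wrist")
P=pts(p);c=np.array([.5505,-.0475]);d=np.hypot(*(P[:,:2]-c).T)
for z in(.012,.076,.162):
  m=(d<.035)&(abs(P[:,2]-z)<.003);print(z,m.sum(),circ(P[m]) if m.sum()>20 else 0,np.nanmedian(P[m],0))
m=(d<.02)&(P[:,2]>.085)&(P[:,2]<.15);print("barrel",circ(P[m]))
s=ctrl.get_state();print(s["eef_pos"],s["contact_force"])
E
```

```text
eef_pos: [0.55, -0.0445, 0.2159]
contact_force: [-0.7, -0.4, -0.4]
opening: 0.801
eef_pos: [0.5494, -0.0478, 0.2165]
contact_force: [0.3, 0.3, -0.1]
opening: 0.798
0.012 1164 (array([ 0.5502, -0.0468]), np.float64(0.025354224553986487), 1164) [ 0.5622 -0.0474  0.0116]
0.076 254 (array([ 0.5508, -0.0468]), np.float64(0.012629206914372892), 254) [ 0.5571 -0.0465  0.0779]
0.162 452 (array([ 0.5509, -0.0468]), np.float64(0.006222963988664157), 452) [ 0.5513 -0.047   0.1616]
barrel (array([ 0.5504, -0.0468]), np.float64(0.0087376608284055), 386)
[ 0.5494 -0.0483  0.2168] [ 0.1861 -0.4597  0.5724]
```

Target is (0.5506, -0.047): dx +1.2 mm, dy +1.1 mm, down 114 mm to z = 0.102.

```bash
python3 -m inch '[[0.2,0.0012,-0.0011,0.03,0],[0.2,0.0012,-0.0011,0.06,0],[0.2,0.0012,-0.0011,0.09,0],[0.2,0.0012,-0.0011,0.114,0],[0.2,0.0012,-0.0011,0.114,0]]'| grep -E "eef|contact|open"
python3 -m inch '[[0.2,0,0,0,0],[0.5,0,0,0,0],[0.7,0,0,0,0],[1,0,0,0,0],[1,0,0,0,0]]' 45
python3 -m inch '[[1,0,0,0,0],[1,0,0,0,0],[1,0,0,0,0]]'
python3 -m inch '[[1,0,0,-0.01,0],[1,0,0,-0.02,0],[1,0,0,-0.04,0],[1,0,0,-0.06,0],[1,0,0,-0.08,0]]'
python3 -m inch '[[1,0,0,-0.02,0],[1,0,0,-0.04,0],[1,0,0,-0.05,0],[1,0,0,-0.05,0]]'
python3 - <<'E'
from h import *
p=shot("wrist");save(p,"w5.png")
p=shot("side");cv2.imwrite("pics/s5.png",cv2.resize(cv2.cvtColor(p["pixels"][80:290,200:480],cv2.COLOR_RGB2BGR),None,fx=2.8,fy=2.8,interpolation=cv2.INTER_CUBIC))
E
```

```text
eef_pos: [0.5465, -0.0469, 0.0977]
contact_force: [-1.0, -0.0, -1.1]
opening: 0.798
time: 13.45
eef_pos: [0.5522, -0.047, 0.1057]
tcp_rot: [1.0, 0.0, 0.002, 0.0]
contact_force: [0.6, -0.1, -0.5]
opening: 0.238
finger_force: 0.0
time: 13.7
eef_pos: [0.5522, -0.0468, 0.1057]
tcp_rot: [1.0, 0.0, 0.001, 0.0]
contact_force: [-0.8, -0.7, 6.4]
opening: 0.202
finger_force: 43.7
time: 14.12
eef_pos: [0.5506, -0.0464, 0.1849]
tcp_rot: [1.0, 0.0, -0.001, -0.0]
contact_force: [0.9, 0.1, -1.0]
opening: 0.201
finger_force: 43.9
time: 14.45
eef_pos: [0.5525, -0.0469, 0.2375]
tcp_rot: [1.0, 0.0, 0.003, 0.001]
contact_force: [0.8, -0.3, -1.1]
opening: 0.202
finger_force: 44.0
```

View pics/s5.png

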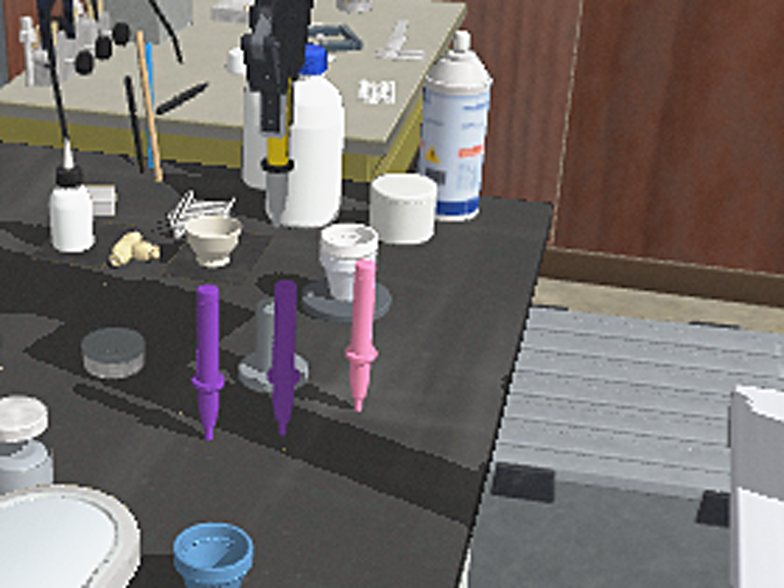

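View pics/w5.png

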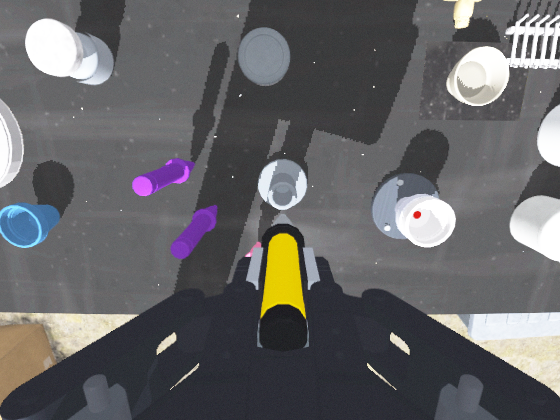

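The side crop shows the yellow gauge in the fingers with its collar at (278,165), the holder empty at (272,345), and the look-alikes untouched. The wrist view shows the barrel at (282,280) upright in the fingers and the red spot at (417,214). Next I carry it over the spot and measure the tilt and tip.

```bash
python3 -m inch '[[1,-0.007,0.035,0,0],[1,-0.014,0.07,0,0],[1,-0.021,0.105,0,0],[1,-0.028,0.14,0,0],[1,-0.031,0.163,0,0]]'| grep -E "eef|contact|open"
python3 -m inch '[[1,0,0,0,0],[1,0,0,0,0],[1,0,0,0,0]]'| grep -E "eef|contact|open"
cat > m.py <<'E'
from h import *
np.set_printoptions(precision=4,suppress=True)
s=ctrl.get_state();e=s["eef_pos"]
p=shot("wrist");P=pts(p);im=p["pixels"].reshape(-1,3).astype(int)
g=P-e;d=np.hypot(g[:,0],g[:,1])
m=(d<.02)&(abs(g[:,2]-.056)<.004);print("top face",m.sum(),circ(g[m]),np.nanmedian(g[m],0))
y=(im[:,0]>110)&(im[:,2]<70)&(im[:,1]>80)&(d<.025)
zs=np.linspace(-.0,.05,6)
for a in zs:
    k=y&(abs(g[:,2]-a)<.004)
    if k.sum()>15: print("z%.3f"%a,k.sum(),circ(g[k])[:2])
for r in ctrl.tip_of("gauge_tip",p)[:2]: print("tip",r["score"],r["at"],at_z(p,r["at"],e[2]-.0857))
red(p,.042);print(e,s["contact_force"],s["tcp_rot"])
for c in("scene","side"):
    p=shot(c);
    for r in ctrl.tip_of("gauge_tip",p)[:2]: print(c,r["score"],r["at"],at_z(p,r["at"],e[2]-.0857),at_d(p,r["at"]))
    if c=="side": cv2.imwrite("pics/s6.png",cv2.resize(cv2.cvtColor(p["pixels"][60:220,270:390],cv2.COLOR_RGB2BGR),None,fx=3.7,fy=3.7,interpolation=cv2.INTER_CUBIC))
E
python3 m.py
```

```text
eef_pos: [0.5184, -0.2117, 0.2315]
contact_force: [-0.5, -0.4, -0.8]
opening: 0.199
eef_pos: [0.5196, -0.2088, 0.2322]
contact_force: [0.5, 0.8, -1.7]
opening: 0.195
top face 1962 (array([0.0075, 0.    ]), np.float64(0.009779996798050191), 1962) [ 0.0029 -0.0003  0.0556]
z0.000 191 (array([-0.0018, -0.0003]), np.float64(0.00875890019862514))
z0.010 228 (array([-0.0016, -0.0003]), np.float64(0.008627804810493798))
z0.020 294 (array([-0.0015, -0.0003]), np.float64(0.008521845594706505))
z0.030 348 (array([-0.0014, -0.0004]), np.float64(0.008528736574437399))
z0.040 464 (array([-0.0016, -0.0004]), np.float64(0.008665701085517515))
z0.050 54 (array([-0.0014, -0.0006]), np.float64(0.008678311375630637))
tip 0.58 [63.7, 137.6] [ 0.5815 -0.0405  0.1465]
tip 0.48 [93.8, 184.3] [ 0.5448 -0.0578  0.1465]
red [280 184   8   8  49] [283.9184 187.2449] [ 0.5197 -0.2102  0.042 ] [ 0.5197 -0.2102  0.0424]
red [516 216  23   9  51] [525.8039 219.0392] [ 0.4811 -0.5045  0.042 ] [ 0.4952 -0.467   0.0843]
[ 0.5196 -0.2088  0.2322] [ 0.4533  0.8057 -1.7056] [ 1.      0.0002 -0.0013 -0.0011]
```

View pics/s6.png

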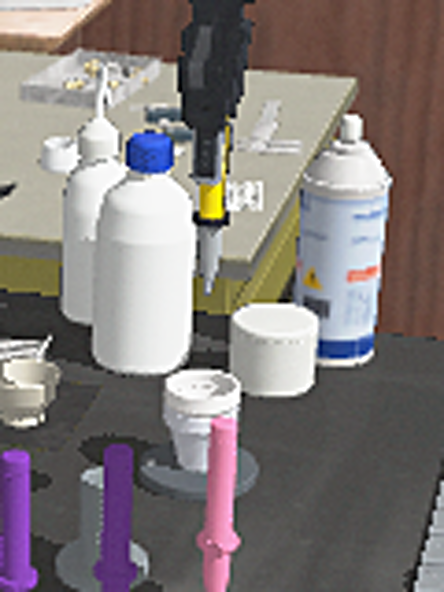

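The side crop shows the gauge upright, its tip at (209,290) above the cup mouth at (202,385). I correct the offset and descend to about 7 mm above the spot.

```bash
python3 -m inch '[[1,0.002,0.0012,0.02,0],[1,0.002,0.0012,0.04,0],[1,0.002,0.0012,0.06,0],[1,0.002,0.0012,0.075,0],[1,0.002,0.0012,0.075,0]]'| grep -E "eef|contact|open"
python3 -m inch '[[1,0,0,0.01,0],[1,0,0,0.02,0],[1,0,0,0.022,0],[1,0,0,0.022,0],[1,0,0,0.022,0]]'| grep -E "eef|contact|open"
python3 - <<'E'
from h import *
np.set_printoptions(precision=4,suppress=True)
s=ctrl.get_state();e=s["eef_pos"];print(e,s["contact_force"])
p=shot("wrist");P=pts(p);im=p["pixels"].reshape(-1,3).astype(int);g=P-e;d=np.hypot(g[:,0],g[:,1])
y=(im[:,0]>110)&(im[:,2]<70)&(im[:,1]>80)&(d<.025)
for a in np.linspace(0,.04,5):
    k=y&(abs(g[:,2]-a)<.004);print(a,circ(P[k])[:2])
E
```

```text
eef_pos: [0.5202, -0.209, 0.1549]
contact_force: [-0.5, -0.0, -1.4]
opening: 0.196
eef_pos: [0.5226, -0.2109, 0.1374]
contact_force: [-0.1, -0.2, -0.4]
opening: 0.199
[ 0.5226 -0.2109  0.1374] [-0.066  -0.179  -0.3939]
0.0 (array([ 0.5209, -0.2113]), np.float64(0.008644574792590358))
0.01 (array([ 0.5209, -0.2112]), np.float64(0.008640900576152192))
0.02 (array([ 0.521 , -0.2112]), np.float64(0.00856036399711961))
0.03 (array([ 0.5211, -0.2113]), np.float64(0.008508012010669237))
0.04 (array([ 0.5208, -0.2113]), np.float64(0.00874467774016979))
```

```bash
python3 -m inch '[[1,-0.001,-0.001,0,0],[1,-0.001,-0.001,0.003,0],[1,-0.001,-0.001,0.006,0],[1,-0.001,-0.001,0.008,0],[1,-0.001,-0.001,0.008,0]]'| grep -E "eef|contact|open"
python3 -m inch '[[1,0,0,0.001,0],[1,0,0,0.002,0],[1,0,0,0.002,0],[1,0,0,0.002,0]]'| grep -E "eef|contact|open"
python3 -m inch '[[1,0,0,0.0005,0],[1,0,0,0.001,0],[1,0,0,0.001,0],[1,0,0,0.001,0]]'| grep -E "eef|contact|open"
```

```text
eef_pos: [0.5209, -0.2096, 0.1282]
contact_force: [0.2, 0.2, -1.0]
opening: 0.195
eef_pos: [0.5214, -0.2098, 0.1273]
contact_force: [-0.9, 1.2, 1.1]
opening: 0.192
eef_pos: [0.5214, -0.2098, 0.1261]
contact_force: [-1.0, 0.2, 1.0]
opening: 0.202
```

```bash
python3 -m inch '[[1,0,0,0.0007,0],[1,0,0,0.0014,0],[1,0,0,0.0021,0],[1,0,0,0.0021,0],[1,0,0,0.0021,0]]'| grep -E "eef|contact|open"
python3 -m inch '[[1,0,0,0.0006,0],[1,0,0,0.0012,0],[1,0,0,0.0012,0],[1,0,0,0.0012,0],[1,0,0,0.0012,0]]'| grep -E "eef|contact|open"
python3 - <<'E'
from h import *
np.set_printoptions(precision=4,suppress=True)
F=[];
for i in range(8):
    p=shot("wrist");s=ctrl.get_state();F.append(s["contact_force"])
e=s["eef_pos"];print(e,np.mean(F,0),np.std(F,0),s["time"])
P=pts(p);im=p["pixels"].reshape(-1,3).astype(int);g=P-e;d=np.hypot(g[:,0],g[:,1])
y=(im[:,0]>110)&(im[:,2]<70)&(im[:,1]>80)&(d<.025)
for a in np.linspace(0,.04,5):
    k=y&(abs(g[:,2]-a)<.004);print(a,circ(P[k])[:2])
m=(d<.02)&(abs(g[:,2]-.056)<.004)&(im.max(1)<70);print("top z",np.nanpercentile(P[m][:,2],[50,90,98]))
c=np.array([.5197,-.21]);d=np.hypot(*(P[:,:2]-c).T);m=(d<.036)&(abs(P[:,2]-.076)<.004);print("rim",circ(P[m]),np.median(P[m],0))
E
```

```text
eef_pos: [0.5214, -0.2099, 0.1239]
contact_force: [-0.6, 1.7, 1.4]
opening: 0.197
eef_pos: [0.5214, -0.2098, 0.1227]
contact_force: [-1.1, 0.4, 3.5]
opening: 0.203
[ 0.5213 -0.2098  0.1227] [-0.5409  0.4694  2.6489] [0.1956 0.4564 0.3592] 18.7167
0.0 (array([ 0.5197, -0.2101]), np.float64(0.008615147582109328))
0.01 (array([ 0.5198, -0.2101]), np.float64(0.008596329903049205))
0.02 (array([ 0.5198, -0.2101]), np.float64(0.00856804357065817))
0.03 (array([ 0.5198, -0.2101]), np.float64(0.008628774334371701))
0.04 (array([ 0.5196, -0.2102]), np.float64(0.008716961576862673))
top z [0.1783 0.1792 0.1802]
rim (array([ 0.5205, -0.2102]), np.float64(0.025285867790448602), 918) [ 0.5327 -0.2104  0.0754]
```

The pressing force is about 2.65 N plus roughly 0.9 N of gauge weight, so about 3.5 N. The barrel top at z = 0.179 also means the foot is half way in. The gauge axis is upright on the spot, so I hand it in.

```bash
python3 -c "
from plant import ctrl
print(ctrl.sign_off())"
```

```text
the job is handed in; nothing more can be done
None
```

The job is handed in: the white cup is fully home in the carrier and released, and the gauge is held upright on the red spot with its foot about half way in (about 3.5 N), with about 19 s used at the last reading.

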